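Unlock the control box and reset the tripped breaker

ROBOT

A 7-joint arm with a two-finger parallel gripper is mounted at the origin on the work surface. World frame = base frame: x ahead of the robot, y to its left, z up, the work surface at z = 0. Lengths are in m, angles in rad, forces in N, time in s.
With the tool pointing down it reaches from about 0.425 to 1.025 m from the base axis. Payload 9.4 kg.
Tool frame: the origin (TCP) lies between the finger pads; the fingertips stand 14 mm ahead of it and the grasp point (between the pads) lies 5 mm behind it (manip.tips_ahead is the distance from the TCP to the fingertips, in m); z points along the fingers, y is the line along which they close (so a half turn about z gives the same grasp; the last joint's range is limited). The gripper opens to 93 mm and grips with 3 to 60 N. Pads are 15 mm wide; open, the fingers measure 128 mm over their backs; the gripper's body (75 mm by 188 mm) begins 65 mm behind the grasp point.
Start: joints at [1.117, 0.599, -0.003, 1.599, 0.002, 0.943, -0.08], TCP at [0.267, -0.674, 0.233] pointing down, gripper open.
Joint ranges: [-2.57, 2.57], [-0.35, 1.97], [-1.29, 1.29], [0.11, 2.56], [-1.05, 4.19], [0.11, 1.86], [-2.63, 2.63]. Speed limits (rad/s): [2.22, 2.22, 3.01, 3.01, 3.14, 3.14, 3.14].

INTERFACE

Orientations are given as a rotation vector (axis times angle).
In Python, from rig import manip, imaging gives the robot as it stands. The module is installed in compiled form; this text tells all that it offers.
- The arm moves only by the tool drive_tool, never from a script. Its argument "steps" is a list that holds one entry, the list of rows, each a list of 7 numbers: the opening in per cent of the stroke, from 0 (shut) to 100 (fully open), then the shift along the tool's x, y, z each as a share of 40 mm, from -1 to 1, then the turn, a rotation vector about the tool's x, y, z each as a share of 5 degrees, from -1 to 1. A call has 1 to 20 rows; each row shifts and turns the commanded pose from where the row before left it, along the tool's axes as they then stand; what a row does not reach is not made up. A row lasts 1/12 s, in which the tool goes at most 41.7 mm and 7.16 degrees, less where a joint would pass 70% of its speed; a pose out of reach is approached as far as the arm can. A call with a number of a shift or a turn outside -1 to 1 is refused whole. A call with a gripper value outside its range is refused whole. The fingers move at their own pace and stop on an object; the grip force is fixed at half the most. Time passes only in rows, so rows that do not move let the fingers close. It gives the time, the measured TCP pose, the force, the opening and the grip force at its end, in the units of the state.
- manip.state(): the state, without advancing time (a new reading comes with each control period).
- imaging.capture(name): name is "scene" or "side" or "wrist"; returns a dict with "color" (420x560x3 uint8, red, green, blue), "camera_matrix" (3x3 intrinsics, pixels), "rvec" (rotation vector, rad) and "tvec" (3), from world to camera coordinates, as OpenCV has them; the wrist camera has in their place "tool_from_camera" (4x4, takes a point from camera to tool coordinates, whose origin is the TCP and whose axes are the flange's). Camera axes: x right, y down, z forward; pixel columns grow to the right and rows downward; lengths in m; the calibration is good to about 2 mm. A picture is of the moment at which its call begins: read the wrist's pose just before it. There is no depth.
- manip.finish_job(): hands the job in; it is judged then, once.
The state is a dict: "time": time; "joint_positions": joint angles; "dq": joint speeds; "tau": joint torques, N m; "position": TCP position; "tcp_rot": TCP orientation; "contact_force": force on the tool from outside, world axes, zero at the start; "ft_torque": the same for the moment, N m; "gripper_width": finger opening in m; "finger_force": force on a finger pad.
Only numpy, scipy, OpenCV 4.12 (cv2) and the standard library are available. Lean on these libraries where they do the work, as an engineer would, in place of code of your own. Each camera call takes 0.05 s, during which the arm holds its last target. There are 200 camera calls.

TASK

A breaker in the control box on the bench has tripped. Turn the red key in the panel's lock a full quarter turn clockwise, swing the panel open past upright and let it stand there, then push the one tripped breaker lever fully over to on like its two neighbours. Leave the neighbours on, the key turned and the panel open, and do not push the wrench or the tape roll about.

Things in the scene. Friction and masses are not known exactly. Their poses are not given: they have to be found in the camera images.
- control_box: Grey steel control box lying on its back, fixed: 300 mm along its x, 200 mm along its y, open top with the rim 100 mm above the bench, walls 5 mm; a blue panel closes the top. Origin: centre of the underside; z is up. The panel's hinge runs along its x at y = +100 mm; the latch edge is at y = -100 mm. Place and yaw (+-0.35 rad) vary.
- key (a joint): Turn of the key in the quarter-turn cam lock (rad): 0 locked, grows clockwise seen from above the panel, to the stop at 1.57 (unlocked). The cam frees the panel beyond about 1.25. It may start up to 0.15. Light, even friction of about 0.08 N m; it stays where it is left.
- key_grip (a point): Centre of the key's red bow: an upright paddle 34 mm long along this point's x, 8 mm thick along its y, 26 mm tall, its underside 27 mm above the panel's face. With the panel shut it is at box-frame (-60, -70, +146.5) mm; the paddle lies along the box's x when locked, along the box's y after a quarter turn. It swings with the panel.
- panel (a joint): Opening of the blue access panel (rad): 0 shut, grows as its latch edge rises and swings up and over towards the box's +y; 1.57 upright, stop at 1.9. A stiff friction hinge (0.75 N m) lets it stay wherever it is left; lifting takes up to about 9 N at the handle. It cannot be lifted while the key is locked.
- panel_hinge (a point): Point on the panel's hinge line, half-way along it: box frame (0, +100, +100.5) mm. Axes are those of the panel: x along the hinge, z out of its outer face (up when shut). The panel reaches 203 mm from the hinge along -y, is 6 mm thick (z = 0 to 6 mm) and 306 mm wide along x.
- panel_handle (a point): Middle of the steel bar handle on the panel's outer face: a round bar 12 mm thick, 84 mm long, parallel to the hinge, centre line 40 mm off the face (34 mm free beneath), on two 10 mm posts at +-35 mm from its middle. In the panel_hinge frame it is at (+55, -190, +46) mm; the key is 115 mm from it along x. Axes are those of the panel.
- breaker_tripped (a joint): Lever of the tripped breaker (rad): 0 is off (leaning to the box's -y, the latch side, red mark), 0.6 is fully on (leaning to the box's +y, the hinge side, green mark), with stops at both ends. It pivots about a line along the box's x and stays where it is left; a sideways push of 1 to 5 N near its tip moves it. It starts at 0 to 0.06.
- breaker_tripped_tip (a point): Near the upper end of the tripped breaker's black lever, 36 mm from its pivot (the lever ends 2 mm farther); lever 14 mm wide along the box's x, 6 mm thick. The pivot is 47 mm above the bench at box y = 0; the tip is at 81 mm when off or on, 83 mm midway, below the 100 mm rim. Three breakers stand 60 mm apart along the box's x (-60, 0, +60 mm); which is where varies.
- breaker_b (a joint): Lever of a neighbouring breaker of the same make, starting on (0.57 to 0.6); it must stay on.
- breaker_b_tip (a point): The same point on breaker b's lever. Each breaker's white housing is 32 mm wide along the box's x and 84 mm long along its y; its top is 41 mm above the bench, 47 mm over the middle 46 mm of its length.
- breaker_c (a joint): Lever of the other neighbouring breaker of the same make, starting on (0.57 to 0.6); it must stay on.
- breaker_c_tip (a point): The same point on breaker c's lever.
- wrench_mid (a point): Middle of a loose steel wrench lying flat on the bench on the latch side of the box, roughly parallel to it, about 100 mm from its wall. Leave it alone.
- tape_mid (a point): Centre of a loose yellow tape roll, 90 mm across and 25 mm high, lying flat on the bench on the hinge side of the box. Leave it alone.

How it is judged:
By the outcome, as a careful person would: the job done as asked, in the order asked, and still so for the second after the job is handed in, with the robot touching nothing.
It also fails if it takes over 61 s, if anything falls off the work surface, if the arm or the gripper's body presses on something with over 40 N, if the wrist force passes 120 N, or if a joint passes its speed limit or range.

## Working session

There is one attempt and no reset: what is moved stays moved. The work goes in short steps, Python scripts to look and compute and a tool call to move; the robot and the scene stay as the last step left them, time stands still between calls to the robot, and variables do not carry over. Pictures are saved under pics/ and viewed, at most 10 in all, crops included, and the job is handed in when it is done.

Besides the shell and the picture viewer there is one more tool, called after ">>>" as name(argument=value, ...), one argument or row to a line, values as JSON. drive_tool: Moves the arm, as the interface text tells. Its arguments: {"type":"object","properties":{"steps":{"type":"array"}},"required":["steps"]}

```bash
mkdir -p pics; ls
python3 - <<'E'
from rig import manip, imaging
import cv2, numpy as np
s=manip.state()
for k,v in s.items(): print(k,np.round(v,4))
ims=[]
for n in("scene","side"):
    c=imaging.capture(n); cv2.imwrite(f"pics/{n}0.png",c["color"][...,::-1]); print(n,c["camera_matrix"].round(1).tolist(),c["rvec"],c["tvec"])
c=imaging.capture("wrist"); print(c["tool_from_camera"],c["camera_matrix"])
cv2.imwrite("pics/wrist0.png",c["color"][...,::-1])
E
```

```text
pics
time 0.0
joint_positions [ 1.1173  0.6001 -0.0026  1.6001  0.0018  0.9429 -0.0798]
dq [-0.0015  0.0014 -0.0022  0.002   0.0003 -0.0006 -0.0017]
tau [-4.00000e-04 -7.65086e+01  1.49680e+00 -2.52359e+01 -5.26000e-02
  1.67000e-02  2.00000e-04]
position [ 0.2666 -0.6737  0.2318]
tcp_rot [-3.0846e+00 -5.8830e-01  7.0000e-04]
contact_force [ 0.5989 -0.1897 -0.1644]
ft_torque [-0.0002 -0.0069 -0.0261]
finger_force 0.0
gripper_width 0.093
scene [[412.4, 0.0, 285.9], [0.0, 412.4, 210.6], [0.0, 0.0, 1.0]] [ 2.09981153  1.29380964 -0.50388965] [-0.31288884 -0.26573114  1.37720565]
side [[464.2, 0.0, 276.7], [0.0, 464.2, 208.1], [0.0, 0.0, 1.0]] [ 2.33525399 -0.58033598  0.24393289] [-0.46085298  0.3206636   0.87290452]
[[ 7.65332730e-04 -9.66292514e-01 -2.57445514e-01  7.13203123e-02]
 [ 9.99999707e-01  7.42294856e-04  1.86674620e-04 -9.22173442e-04]
 [ 1.07181925e-05 -2.57445581e-01  9.66292799e-01 -1.52215947e-01]
 [ 0.00000000e+00  0.00000000e+00  0.00000000e+00  1.00000000e+00]] [[317.26952999   0.         279.12505753]
 [  0.         317.26952999 207.83103009]
 [  0.           0.           1.        ]]
```

View pics/scene0.png

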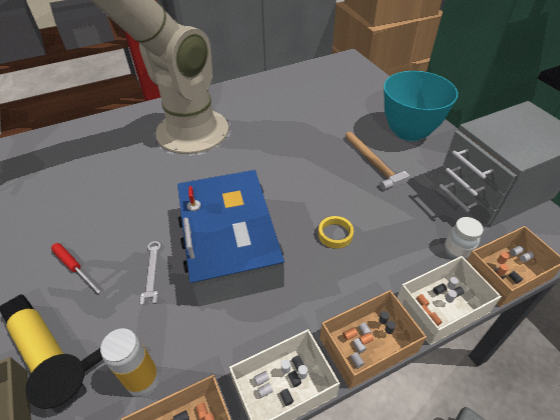

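View pics/side0.png

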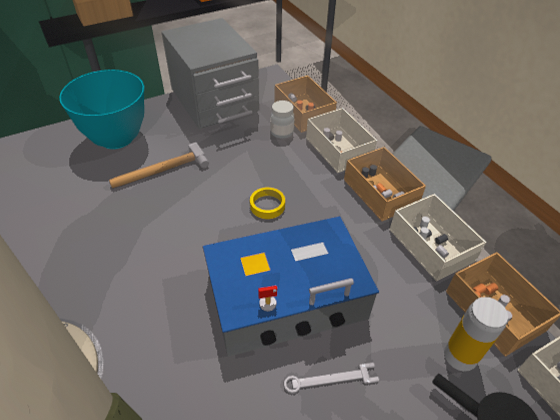

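The scene view shows the blue panel with corners near (180,184), (260,173), (280,263), (188,275). The key is at (192,195), the handle at (187,238), the wrench at (150,272) and the tape at (336,232). The side view shows the key at (267,292) and the handle at (332,290).

```bash
cat > h.py <<'E'
import numpy as np, cv2
from scipy.spatial.transform import Rotation as R
from rig import manip, imaging
def cam(c,s=None):
    "camera centre and rotation camera->world"
    if "rvec" in c:
        Rm=cv2.Rodrigues(np.array(c["rvec"]))[0]; return -Rm.T@np.array(c["tvec"]),Rm.T
    T=np.eye(4);T[:3,:3]=R.from_rotvec(s["tcp_rot"]).as_matrix();T[:3,3]=s["position"]
    M=T@c["tool_from_camera"]; return M[:3,3],M[:3,:3]
def ray(c,uv,s=None):
    o,Q=cam(c,s); d=Q@np.linalg.inv(c["camera_matrix"])@np.array([uv[0],uv[1],1.]); return o,d/np.linalg.norm(d)
def onplane(c,uv,z,s=None):
    o,d=ray(c,uv,s); return o+d*(z-o[2])/d[2]
def proj(c,p,s=None):
    o,Q=cam(c,s); q=c["camera_matrix"]@(Q.T@(np.asarray(p)-o)); return q[:2]/q[2]
def tri(r1,r2):
    A=np.array([r1[1],-r2[1]]).T; t=np.linalg.lstsq(A,r2[0]-r1[0],rcond=None)[0]
    a=r1[0]+t[0]*r1[1]; b=r2[0]+t[1]*r2[1]; return (a+b)/2,np.linalg.norm(a-b)
def hsv(c): return cv2.cvtColor(c["color"],cv2.COLOR_RGB2HSV)
def big(m):
    cs=cv2.findContours(m.astype(np.uint8),cv2.RETR_EXTERNAL,cv2.CHAIN_APPROX_NONE)[0]; return max(cs,key=cv2.contourArea)
E
python3 - <<'E'
from h import *
for n in("scene","side"):
    c=imaging.capture(n);H=hsv(c)
    m=cv2.inRange(H,(105,120,60),(122,255,255)); k=big(m)
    P=np.array([onplane(c,p[0],.1065)[:2] for p in cv2.convexHull(k)],np.float32)
    (cx,cy),(w,h),a=cv2.minAreaRect(P); print(n,"rect",cx,cy,w,h,a)
    red=cv2.inRange(H,(0,180,100),(6,255,255))|cv2.inRange(H,(174,180,100),(180,255,255))
    x,y,w,h=cv2.boundingRect(k); mm=np.zeros_like(red); mm[max(0,y-30):y+h,max(0,x-15):x+w]=1
    kk=big(red*mm); M=cv2.moments(kk); uv=(M['m10']/M['m00'],M['m01']/M['m00']); print("key px",uv,onplane(c,uv,.1465),cv2.contourArea(kk))
    y=cv2.inRange(H,(24,150,100),(32,255,255)); 
    for q in cv2.findContours(y,cv2.RETR_EXTERNAL,cv2.CHAIN_APPROX_NONE)[0]:
        if 150<cv2.contourArea(q)<3000: b=cv2.boundingRect(q); print("yel",b,onplane(c,(b[0]+b[2]/2,b[1]+b[3]/2),.0125))
E
```

```text
scene rect 0.5102508068084717 -0.06385913491249084 0.2046162486076355 0.3071299195289612 78.11152648925781
key px (190.60919540229884, 193.8793103448276) [ 0.43306278 -0.11855732  0.1465    ] 29.0
yel (9, 310, 40, 58) [ 0.55611323 -0.53656705  0.0125    ]
side rect 0.5092236995697021 -0.0666445791721344 0.2040034830570221 0.30491387844085693 78.14359283447266
key px (266.6434108527132, 291.67312661498704) [ 0.43618427 -0.11963817  0.1465    ] 129.0
yel (250, 187, 35, 32) [0.59752695 0.1891147  0.0125    ]
```

>>> drive_tool(
  steps=[
    [[50, 0.6, -0.75, -0.03, 0, 0, 0], [50, 0.6, -0.75, -0.03, 0, 0, 0], [50, 0.6, -0.75, -0.03, 0, 0, 0], [50, 0.6, -0.75, -0.03, 0, 0, 0], [50, 0.6, -0.75, -0.03, 0, 0, 0], [50, 0.6, -0.75, -0.03, 0, 0, 0], [50, 0.6, -0.75, -0.03, 0, 0, 0], [50, 0.6, -0.75, -0.03, 0, 0, 0], [50, 0.6, -0.75, -0.03, 0, 0, 0], [50, 0.6, -0.75, -0.03, 0, 0, 0], [50, 0.6, -0.75, -0.03, 0, 0, 0], [50, 0.6, -0.75, -0.03, 0, 0, 0], [50, 0.6, -0.75, -0.03, 0, 0, 0], [50, 0.6, -0.75, -0.03, 0, 0, 0], [50, 0.6, -0.75, -0.03, 0, 0, 0], [50, 0, 0, 0, 0, 0, 0]],
  ],
)

```text
time: 1.58
position: [0.4382, -0.1165, 0.2511]
tcp_rot: [-3.082, -0.602, -0.004]
contact_force: [0.8, -0.1, -0.1]
gripper_width: 0.0461
finger_force: 0.0
```

>>> drive_tool(
  steps=[
    [[50, 0, 0, 0, 0, 0, -1], [50, 0, 0, 0, 0, 0, -1], [50, 0, 0, 0, 0, 0, -1], [50, 0, 0, 0, 0, 0, -1], [50, 0, 0, 0, 0, 0, -1], [50, 0, 0, 0, 0, 0, -1], [50, 0, 0, 0, 0, 0, -1], [50, 0, 0, 0, 0, 0, -1], [50, 0, 0, 0, 0, 0, -1], [50, 0, 0, 0, 0, 0, -1], [50, 0, 0, 0, 0, 0, -1], [50, 0, 0, 0, 0, 0, -1], [50, 0, 0, 0, 0, 0, -1], [50, 0, 0, 0, 0, 0, -1], [50, 0, 0, 0, 0, 0, -1], [50, 0, 0, 0, 0, 0, -1], [50, 0, 0, 0, 0, 0, -1], [50, 0, 0, 0, 0, 0, -1], [50, 0, 0, 0, 0, 0, -1], [50, 0, 0, 0, 0, 0, -1]],
  ],
)

```text
time: 3.25
position: [0.4358, -0.1235, 0.2507]
tcp_rot: [1.527, 2.745, -0.0]
contact_force: [-0.2, 0.3, -0.2]
gripper_width: 0.0466
finger_force: 0.0
```

>>> drive_tool(
  steps=[
    [[50, 0, 0, 0, 0, 0, -1], [50, 0, 0, 0, 0, 0, -1], [50, 0, 0, 0, 0, 0, -1], [50, 0, 0, 0, 0, 0, -1], [50, 0, 0, 0, 0, 0, -1], [50, 0, 0, 0, 0, 0, -1], [50, 0, 0, 0, 0, 0, -1], [50, 0, 0, 0, 0, 0, -1], [50, 0, 0, 0, 0, 0, -1], [50, 0, 0, 0, 0, 0, 0]],
  ],
)

```text
time: 4.08
position: [0.4358, -0.1236, 0.2506]
tcp_rot: [-0.361, -3.121, -0.0]
contact_force: [-0.1, -0.0, 0.2]
gripper_width: 0.0463
finger_force: 0.0
```

```bash
cat >> h.py <<'E'
def box(o=(.510,-.0635),yaw=-.2075):
    return lambda p:(R.from_euler('z',yaw).apply(p)+np.array([o[0],o[1],0]))
def shift(s,target):
    "tool-axis shift to a world target, in shares of 40 mm"
    return (R.from_rotvec(s["tcp_rot"]).inv().apply(np.array(target)-s["position"])/.04).round(2)
def yawy(s):
    y=R.from_rotvec(s["tcp_rot"]).as_matrix()[:,1]; return np.degrees(np.arctan2(y[1],y[0])).round(1)
E
python3 - <<'E'
from h import *
s=manip.state();c=imaging.capture("wrist");H=hsv(c);im=c["color"][...,::-1].copy()
red=cv2.inRange(H,(0,180,60),(6,255,255))|cv2.inRange(H,(174,180,60),(180,255,255))
k=big(red);print(cv2.contourArea(k),cv2.boundingRect(k), cv2.minAreaRect(k))
hull=cv2.convexHull(k)[:,0]
for z in(.1595,.1465): 
    P=np.array([onplane(c,p,z,s)[:2] for p in hull],np.float32);print(z,cv2.minAreaRect(P))
B=box(); g=B([-.06,-.07,.1465]);print("model",g,proj(c,g,s),proj(c,B([-.06,-.07,.1595]),s),"handle",B([.055,-.09,.1465]))
print("yaw y",yawy(s),"shift",shift(s,g), s["joint_positions"].round(2))
cv2.imwrite("pics/w1.png",im)
E
```

```text
1458.0 (0, 152, 56, 72) ((20.80722427368164, 189.2412567138672), (83.0635757446289, 22.379322052001953), 47.60256576538086)
0.1595 ((0.3691612482070923, -0.31415504217147827), (0.05925357714295387, 0.019488085061311722), 21.73284912109375)
0.1465 ((0.3693322539329529, -0.325251966714859), (0.06241974979639053, 0.020529424771666527), 21.732955932617188)
model [ 0.43686607 -0.11963758  0.1465    ] [282.99044694 211.85694222] [283.18793876 216.25747066] handle [ 0.54527892 -0.16290019  0.1465    ]
yaw y 76.8 shift [-0.   0.1  2.6] [ 0.71  0.32 -0.71  2.15  0.3   0.77  1.15]
```

View pics/w1.png

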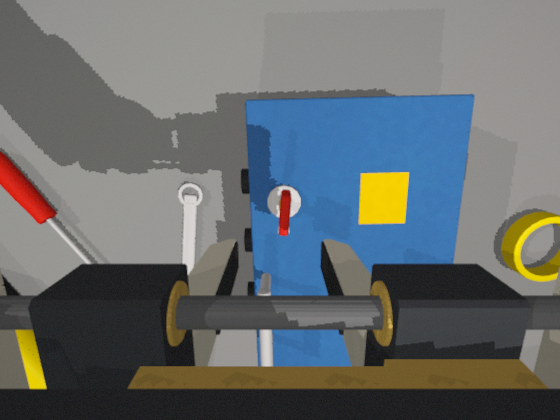

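The wrist view shows the key bow at (285,213), which is within 2 px of the model prediction. I'll descend and grip it.

>>> drive_tool(
  steps=[
    [[50, 0, 0.12, 0.68, 0, 0, 0], [50, 0, 0, 0.68, 0, 0, 0], [50, 0, 0, 0.68, 0, 0, 0], [50, 0, 0, 0.68, 0, 0, 0], [50, 0, 0, 0, 0, 0, 0], [0, 0, 0, 0, 0, 0, 0], [0, 0, 0, 0, 0, 0, 0], [0, 0, 0, 0, 0, 0, 0], [0, 0, 0, 0, 0, 0, 0], [0, 0, 0, 0, 0, 0, 0], [0, 0, 0, 0, 0, 0, 0], [0, 0, 0, 0, 0, 0, 0]],
  ],
)

```text
time: 5.13
position: [0.4372, -0.1193, 0.1424]
tcp_rot: [0.368, 3.119, -0.002]
contact_force: [-0.5, -2.6, 6.9]
gripper_width: 0.0084
finger_force: 29.9
```

>>> drive_tool(
  steps=[
    [[0, 0, 0, 0, 0, 0, 1], [0, 0, 0, 0, 0, 0, 1], [0, 0, 0, 0, 0, 0, 1], [0, 0, 0, 0, 0, 0, 1], [0, 0, 0, 0, 0, 0, 1], [0, 0, 0, 0, 0, 0, 1], [0, 0, 0, 0, 0, 0, 1], [0, 0, 0, 0, 0, 0, 1], [0, 0, 0, 0, 0, 0, 1]],
  ],
)

```text
time: 5.88
position: [0.4372, -0.1193, 0.1424]
tcp_rot: [1.539, 2.737, -0.001]
contact_force: [-1.2, -3.2, 7.9]
gripper_width: 0.0081
finger_force: 30.0
```

Run:
```python
from h import *
s=manip.state();print(yawy(s),s["ft_torque"],s["contact_force"],s["gripper_width"])
```

```text
31.3 [-0.79578155  0.17694723  0.07846972] [-1.20678806 -3.23257118  7.94900858] 0.008056517098959996
```

>>> drive_tool(
  steps=[
    [[0, 0, 0, 0, 0, 0, 1], [0, 0, 0, 0, 0, 0, 1], [0, 0, 0, 0, 0, 0, 1], [0, 0, 0, 0, 0, 0, 1], [0, 0, 0, 0, 0, 0, 1], [0, 0, 0, 0, 0, 0, 1], [0, 0, 0, 0, 0, 0, 1], [0, 0, 0, 0, 0, 0, 1], [0, 0, 0, 0, 0, 0, 0.8], [0, 0, 0, 0, 0, 0, 0]],
  ],
)

```text
time: 6.72
position: [0.4373, -0.1193, 0.1424]
tcp_rot: [2.452, 1.962, 0.0]
contact_force: [-0.6, -4.2, 7.0]
gripper_width: 0.0081
finger_force: 30.0
```

Run:
```python
from h import *
s=manip.state();print(yawy(s),s["ft_torque"],s["contact_force"],s["gripper_width"])
```

```text
-12.7 [-0.89274743  0.18919512  0.1279483 ] [-0.58146988 -4.2316154   7.04809136] 0.008074021306701732
```

>>> drive_tool(
  steps=[
    [[0, 0, 0, 0, 0, 0, 0.4], [0, 0, 0, 0, 0, 0, 0]],
  ],
)

```text
time: 6.88
position: [0.4373, -0.1193, 0.1424]
tcp_rot: [2.484, 1.922, 0.0]
contact_force: [-0.7, -4.2, 6.8]
gripper_width: 0.0085
finger_force: 30.1
```

Run:
```python
from h import *
s=manip.state();print(yawy(s),s["ft_torque"],s["contact_force"],s["gripper_width"])
```

```text
-14.5 [-0.90947168  0.21638637  0.26115771] [-0.73363431 -4.15013037  6.75100122] 0.008462465087394483
```

>>> drive_tool(
  steps=[
    [[50, 0, 0, 0, 0, 0, 0], [50, 0, 0, 0, 0, 0, 0], [50, 0, 0, 0, 0, 0, 0], [50, 0, 0, 0, 0, 0, 0], [50, 0, 0, -0.9, 0, 0, 0], [50, 0, 0, -0.9, 0, 0, 0], [50, 0, 0, -0.9, 0, 0, 0], [50, -0.1, 0.72, 0, 0, 0, 0], [50, -0.1, 0.72, 0, 0, 0, 0], [50, -0.1, 0.72, 0, 0, 0, 0], [50, -0.1, 0.72, 0, 0, 0, 0], [50, 0, 0, 0, 0, 0, -1], [50, 0, 0, 0, 0, 0, -1], [50, 0, 0, 0, 0, 0, -1], [50, 0, 0, 0, 0, 0, -1], [50, 0, 0, 0, 0, 0, -1], [50, 0, 0, 0, 0, 0, -1], [50, 0, 0, 0, 0, 0, -1], [50, 0, 0, 0, 0, 0, -1], [50, 0, 0, 0, 0, 0, -1]],
  ],
)

```text
time: 8.55
position: [0.5444, -0.1626, 0.2496]
tcp_rot: [-1.55, -2.732, 0.0]
contact_force: [0.3, -0.2, 0.3]
gripper_width: 0.0467
finger_force: 0.0
```

>>> drive_tool(
  steps=[
    [[50, 0, 0, 0, 0, 0, -1], [50, 0, 0, 0, 0, 0, -1], [50, 0, 0, 0, 0, 0, -1], [50, 0, 0, 0, 0, 0, -1], [50, 0, 0, 0, 0, 0, -1], [50, 0, 0, 0, 0, 0, -1], [50, 0, 0, 0, 0, 0, -1], [50, 0, 0, 0, 0, 0, -1], [50, 0, 0, 0, 0, 0, -1], [50, 0, 0, 0, 0, 0, -0.5], [50, 0, 0, 0, 0, 0, 0]],
  ],
)

```text
time: 9.47
position: [0.5444, -0.1628, 0.2495]
tcp_rot: [-0.323, -3.124, -0.001]
contact_force: [-0.6, 0.0, 0.5]
gripper_width: 0.0464
finger_force: 0.0
```

Run:
```python
from h import *
s=manip.state();c=imaging.capture("wrist");cv2.imwrite("pics/w2.png",c["color"][...,::-1])
B=box();print(s["position"],yawy(s),s["joint_positions"].round(2))
for x in(-.035,0,.035):
    print(proj(c,B([.055+x,-.09,.1465]),s))
print("key",proj(c,B([-.06,-.07,.1465]),s))
print(shift(s,B([.055,-.09,.1415])))
```

```text
[ 0.54436554 -0.16281657  0.24949702] 78.2 [ 0.58  0.44 -0.54  1.92  0.29  0.86  1.25]
[278.22219885 171.49906669]
[278.16152979 213.16284093]
[278.10485057 252.08663704]
key [305.29297737  64.35752755]
[-0.02  0.    2.7 ]
```

View pics/w2.png

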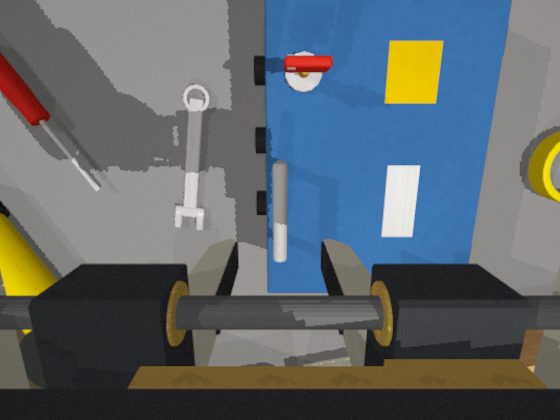

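The view shows the handle bar at column 280, rows 160–262, centred between the fingers. The key now lies across the panel, so it's turned. Next I'll grip the bar and work out the arc.

>>> drive_tool(
  steps=[
    [[50, -0.02, 0.02, 0.9, 0, 0, 0], [50, 0, 0, 0.9, 0, 0, 0], [50, 0, 0, 0.9, 0, 0, 0], [50, 0, 0, 0, 0, 0, 0], [0, 0, 0, 0, 0, 0, 0], [0, 0, 0, 0, 0, 0, 0], [0, 0, 0, 0, 0, 0, 0], [0, 0, 0, 0, 0, 0, 0], [0, 0, 0, 0, 0, 0, 0], [0, 0, 0, 0, 0, 0, 0]],
  ],
)

```text
time: 10.35
position: [0.5459, -0.1627, 0.1429]
tcp_rot: [0.327, 3.123, -0.001]
contact_force: [-1.5, -3.4, 6.1]
gripper_width: 0.011
finger_force: 28.7
```

Run:
```python
import numpy as np
t=np.linspace(0,1.76,27); P=np.c_[-190*np.cos(t)+46*np.sin(t),190*np.sin(t)+46*np.cos(t)]
Q=np.round(P/40,2); d=np.diff(Q,axis=0)
for i,r in enumerate(d): print(round(t[i+1],2),round(r[0],2),round(-r[1],2))
```

```text
0.07 0.09 -0.32
0.14 0.11 -0.31
0.2 0.13 -0.3
0.27 0.15 -0.3
0.34 0.17 -0.28
0.41 0.19 -0.27
0.47 0.21 -0.26
0.54 0.22 -0.24
0.61 0.24 -0.23
0.68 0.26 -0.21
0.74 0.27 -0.19
0.81 0.28 -0.18
0.88 0.29 -0.15
0.95 0.3 -0.14
1.02 0.31 -0.11
1.08 0.32 -0.1
1.15 0.32 -0.07
1.22 0.33 -0.05
1.29 0.33 -0.02
1.35 0.33 -0.01
1.42 0.33 0.02
1.49 0.33 0.04
1.56 0.32 0.06
1.62 0.32 0.09
1.69 0.32 0.1
1.76 0.3 0.13
```

>>> drive_tool(
  steps=[
    [[0, 0, 0.09, -0.32, 0, 0, 0], [0, 0, 0.11, -0.31, 0, 0, 0], [0, 0, 0.13, -0.3, 0, 0, 0], [0, 0, 0.15, -0.3, 0, 0, 0], [0, 0, 0.17, -0.28, 0, 0, 0], [0, 0, 0.19, -0.27, 0, 0, 0], [0, 0, 0.21, -0.26, 0, 0, 0]],
  ],
)

```text
time: 10.93
position: [0.5541, -0.1238, 0.2244]
tcp_rot: [0.329, 3.124, -0.006]
contact_force: [0.8, -9.3, -2.2]
gripper_width: 0.011
finger_force: 30.0
```

>>> drive_tool(
  steps=[
    [[0, 0, 0.22, -0.24, 0, 0, 0], [0, 0, 0.24, -0.23, 0, 0, 0], [0, 0, 0.26, -0.21, 0, 0, 0], [0, 0, 0.27, -0.19, 0, 0, 0], [0, 0, 0.28, -0.18, 0, 0, 0], [0, 0, 0.29, -0.15, 0, 0, 0], [0, 0, 0.3, -0.14, 0, 0, 0], [0, 0, 0.31, -0.11, 0, 0, 0], [0, 0, 0.32, -0.1, 0, 0, 0]],
  ],
)

```text
time: 11.68
position: [0.5745, -0.0271, 0.2881]
tcp_rot: [0.331, 3.122, -0.009]
contact_force: [-3.6, -9.1, 12.4]
gripper_width: 0.0111
finger_force: 30.0
```

>>> drive_tool(
  steps=[
    [[0, 0, 0.32, -0.07, 0, 0, 0], [0, 0, 0.33, -0.05, 0, 0, 0], [0, 0, 0.33, -0.02, 0, 0, 0], [0, 0, 0.33, -0.01, 0, 0, 0], [0, 0, 0.33, 0.02, 0, 0, 0], [0, 0, 0.33, 0.04, 0, 0, 0], [0, 0, 0.32, 0.06, 0, 0, 0], [0, 0, 0.32, 0.09, 0, 0, 0], [0, 0, 0.32, 0.1, 0, 0, 0], [0, 0, 0.3, 0.13, 0, 0, 0], [0, 0, 0, 0, 0, 0, 0]],
  ],
)

```text
time: 12.6
position: [0.6024, 0.1059, 0.2729]
tcp_rot: [0.322, 3.124, 0.004]
contact_force: [5.8, 1.6, -3.9]
gripper_width: 0.0111
finger_force: 30.0
```

Run:
```python
from h import *
s=manip.state();p=R.from_euler('z',.2075).apply(s["position"]-np.array([.51,-.0635,0]))
print("tcp box",p, s["joint_positions"].round(2),s["gripper_width"])
q=p[1:]+[0,.005]-[.1,.1005]; print("theta",np.arctan2(q[1],-q[0])-np.arctan2(46,190),np.hypot(*q))
c=imaging.capture("side");cv2.imwrite("pics/s1.png",c["color"][...,::-1])
```

```text
tcp box [0.05554516 0.18485302 0.27293318] [ 0.12  0.47 -0.57  1.8   0.3   0.95  0.79] 0.011124466251709571
theta 1.7793382184174238 0.1966788450989176
```

View pics/s1.png

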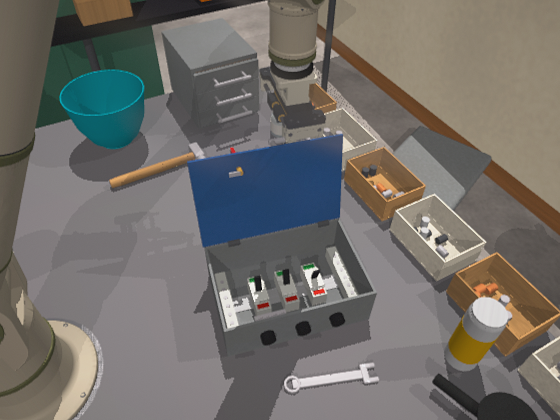

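The panel is open to about 1.78 rad and the arm is holding the handle behind it. The three levers are visible near (257,283), (286,276) and (318,275). I'll release the bar with a small opening, because there is little room between bar and panel, then go up and come back over the box.

>>> drive_tool(
  steps=[
    [[25, 0, 0, 0, 0, 0, 0], [25, 0, 0, 0, 0, 0, 0], [25, 0, 0, 0, 0, 0, 0], [25, 0, 0, -0.9, 0, 0, 0], [25, 0, 0, -0.9, 0, 0, 0], [25, 0, 0, -0.9, 0, 0, 0], [25, 0, 0, 0, 0, 0, 0], [0, 0, -0.92, 0, 0, 0, 0], [0, 0, -0.92, 0, 0, 0, 0], [0, 0, -0.92, 0, 0, 0, 0], [0, 0, -0.92, 0, 0, 0, 0], [0, 0, -0.92, 0, 0, 0, 0], [0, 0, -0.92, 0, 0, 0, 0], [0, 0, 0, 0, 0, 0, 0]],
  ],
)

```text
time: 13.82
position: [0.5539, -0.1213, 0.381]
tcp_rot: [-0.341, -3.121, 0.005]
contact_force: [0.4, -0.4, -0.6]
gripper_width: 0.0002
finger_force: 0.0
```

>>> drive_tool(
  steps=[
    [[0, 0, 0, 0, 0, 0, 1], [0, 0, 0, 0, 0, 0, 1], [0, 0, 0, 0, 0, 0, 1], [0, 0, 0, 0, 0, 0, 1], [0, 0, 0, 0, 0, 0, 1], [0, 0, 0, 0, 0, 0, 1], [0, 0, 0, 0, 0, 0, 1], [0, 0, 0, 0, 0, 0, 1], [0, 0, 0, 0, 0, 0, 1], [0, 0, 0, 0, 0, 0, 1], [0, 0, 0, 0, 0, 0, 1], [0, 0, 0, 0, 0, 0, 1], [0, 0, 0, 0, 0, 0, 1], [0, 0, 0, 0, 0, 0, 1], [0, 0, 0, 0, 0, 0, 1], [0, 0, 0, 0, 0, 0, 1], [0, 0, 0, 0, 0, 0, 1], [0, 0, 0, 0, 0, 0, 1], [0, 0, 0, 0, 0, 0, 0]],
  ],
)

```text
time: 15.4
position: [0.5558, -0.1126, 0.3815]
tcp_rot: [-2.443, -1.974, 0.0]
contact_force: [-0.3, 1.1, 0.6]
gripper_width: 0.0006
finger_force: 0.0
```

Run:
```python
from h import *
s=manip.state();p=R.from_euler('z',.2075).apply(s["position"]-np.array([.51,-.0635,0]))
print("tcp box",p,yawy(s),s["joint_positions"].round(2),s["gripper_width"],s["contact_force"])
c=imaging.capture("wrist");B=box()
for x in(-.06,0,.06): print(x,"off",proj(c,B([x,-.0106,.081]),s),"on",proj(c,B([x,.0106,.081]),s))
cv2.imwrite("pics/w3.png",c["color"][...,::-1])
c=imaging.capture("side")
for x in(-.06,0,.06): print(x,"off",proj(c,B([x,-.0106,.081])),"on",proj(c,B([x,.0106,.081])))
cv2.imwrite("pics/s2.png",cv2.resize(c["color"][210:360,180:400,::-1],None,fx=3.5,fy=3.5))
```

```text
tcp box [ 0.05491037 -0.03865135  0.38152796] -12.1 [ 0.28  0.28 -0.24  1.76  0.07  1.11 -0.19] 0.0005839493438542199 [-0.29532157  1.09206086  0.58701544]
-0.06 off [198.13888007 155.76449339] on [197.0913509 140.4678346]
0 off [240.53872179 155.62168135] on [240.01308546 140.32158214]
0.06 off [282.94777664 155.47883829] on [282.94426138 140.1752975 ]
-0.06 off [259.14831133 285.08544033] on [256.46703282 276.56219298]
0 off [287.9089906  278.22620233] on [284.84351817 269.90980399]
0.06 off [315.94492098 271.5398123 ] on [312.51519738 263.42264493]
```

View pics/w3.png

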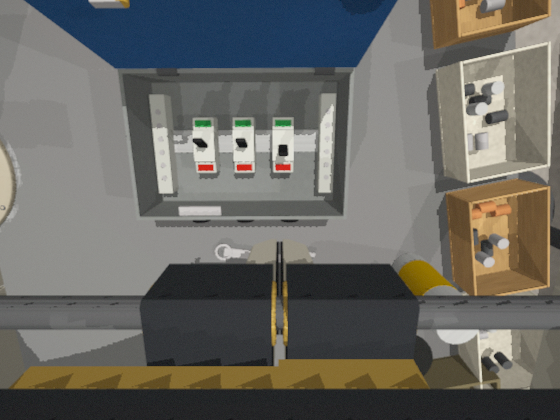

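View pics/s2.png

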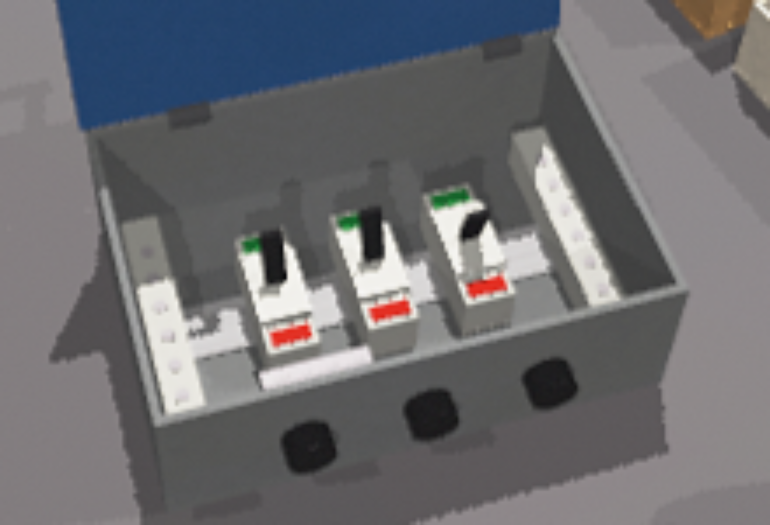

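In both views the +60 mm lever (wrist pixel (283,151)) leans to the latch side, so it is the tripped one. The other two, near row 143, lean to on. I'll descend on its latch side.

>>> drive_tool(
  steps=[
    [[0, 0, 0.13, 0.93, 0, 0, 0], [0, 0, 0, 0.93, 0, 0, 0], [0, 0, 0, 0.93, 0, 0, 0], [0, 0, 0, 0.93, 0, 0, 0], [0, 0, 0, 0.93, 0, 0, 0], [0, 0, 0, 0.93, 0, 0, 0], [0, 0, 0, 0.93, 0, 0, 0], [0, 0, 0, 0.93, 0, 0, 0], [0, 0, 0, 0, 0, 0, 0]],
  ],
)

```text
time: 16.25
position: [0.5576, -0.1135, 0.0782]
tcp_rot: [-2.431, -1.978, 0.01]
contact_force: [0.3, 0.6, 0.1]
gripper_width: 0.0008
finger_force: 0.0
```

>>> drive_tool(
  steps=[
    [[0, 0.15, 0, 0, 0, 0, 0], [0, 0.15, 0, 0, 0, 0, 0], [0, 0.15, 0, 0, 0, 0, 0], [0, 0.15, 0, 0, 0, 0, 0], [0, 0.15, 0, 0, 0, 0, 0], [0, 0, 0, 0, 0, 0, 0]],
  ],
)

```text
time: 16.75
position: [0.5683, -0.0833, 0.0857]
tcp_rot: [2.437, 1.98, 0.004]
contact_force: [-0.1, 0.3, -0.9]
gripper_width: 0.0003
finger_force: 0.0
```

Run:
```python
from h import *
s=manip.state();Q=R.from_euler('z',.2075);p=Q.apply(s["position"]-np.array([.51,-.0635,0]))
print("tcp box",p,yawy(s),"F box",Q.apply(s["contact_force"]))
```

```text
tcp box [ 0.0611767  -0.00735658  0.0856854 ] -11.8 F box [-0.13509192  0.23574358 -0.85764084]
```

>>> drive_tool(
  steps=[
    [[0, 0.1, 0, 0, 0, 0, 0], [0, 0.08, 0, 0, 0, 0, 0], [0, 0, 0, 0, 0, 0, 0]],
  ],
)

```text
time: 17.0
position: [0.5687, -0.0799, 0.0848]
tcp_rot: [2.44, 1.976, -0.002]
contact_force: [-1.1, -7.0, 5.9]
gripper_width: 0.0005
finger_force: 4.3
```

Run:
```python
from h import *
s=manip.state();Q=R.from_euler('z',.2075);p=Q.apply(s["position"]-np.array([.51,-.0635,0]))
print("tcp box",p,yawy(s),"F box",Q.apply(s["contact_force"]))
```

```text
tcp box [ 0.06084138 -0.00391893  0.08480473] -12.0 F box [ 0.39609164 -7.11191736  5.89011594]
```

>>> drive_tool(
  steps=[
    [[0, 0.08, 0, 0, 0, 0, 0], [0, 0, 0, 0, 0, 0, 0], [0, 0, 0, 0, 0, 0, 0]],
  ],
)

```text
time: 17.25
position: [0.5688, -0.0795, 0.0848]
tcp_rot: [2.441, 1.972, -0.006]
contact_force: [-1.6, -14.6, 7.3]
gripper_width: 0.0003
finger_force: 8.2
```

Run:
```python
from h import *
s=manip.state();Q=R.from_euler('z',.2075);p=Q.apply(s["position"]-np.array([.51,-.0635,0]))
print("tcp box",p,yawy(s),"F box",Q.apply(s["contact_force"]))
```

```text
tcp box [ 0.0608304  -0.00352451  0.08482391] -12.1 F box [  1.45758683 -14.57436064   7.30598594]
```

The force climbs from 7 N to 15 N with almost no movement, so the lever is on its stop. I'll back away, rise and check.

>>> drive_tool(
  steps=[
    [[0, -0.3, 0, 0, 0, 0, 0], [0, -0.5, 0, 0, 0, 0, 0], [0, 0, 0, 0, 0, 0, 0], [0, 0, 0, -0.9, 0, 0, 0], [0, 0, 0, -0.9, 0, 0, 0], [0, 0, 0, -0.9, 0, 0, 0], [0, 0, 0, -0.9, 0, 0, 0], [0, 0, 0, -0.9, 0, 0, 0], [0, 0, 0, -0.9, 0, 0, 0], [0, 0, 0, -0.9, 0, 0, 0], [0, 0, 0, -0.9, 0, 0, 0], [0, 0, 0, 0, 0, 0, 0], [0, 0, 0, 0, 0, 0, 0]],
  ],
)

```text
time: 18.33
position: [0.5633, -0.1055, 0.3742]
tcp_rot: [2.437, 1.978, 0.005]
contact_force: [0.1, -0.1, -0.1]
gripper_width: 0.0004
finger_force: 0.0
```

Run:
```python
from h import *
s=manip.state();c=imaging.capture("wrist");d=imaging.capture("side")
a=cv2.resize(c["color"][50:230,100:380],(800,514))[:290]; b=cv2.resize(d["color"][130:360,180:400],None,fx=1.3,fy=1.3)
o=np.zeros((290+b.shape[0],800,3),np.uint8);o[:290]=a;o[290:,:b.shape[1]]=b
m=imaging.capture("scene")["color"][100:300,120:370];m=cv2.resize(m,None,fx=1.45,fy=1.45);o[290:290+m.shape[0],300:300+m.shape[1]]=m
cv2.imwrite("pics/f.png",o[...,::-1])
```

```text
(no output)
```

View pics/f.png

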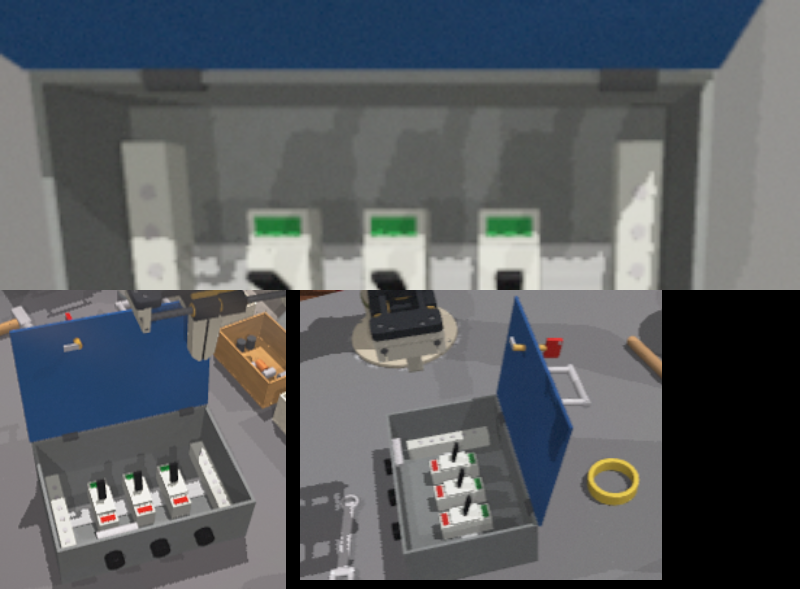

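All three levers now lean the same way, towards the green marks. The panel stands past upright with the key turned, and the wrench and tape haven't moved. I'm handing in.

```bash
python3 -c "
from rig import manip
print(manip.finish_job())"
```

```text
the job is handed in; nothing more can be done
None
```

The job is handed in at about 18 s: key turned to its stop, panel standing open at about 1.78 rad, tripped breaker (+60 mm) pushed to its on stop, and the neighbours, wrench and tape roll left as they were; the hand-in returned no verdict.

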